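Put the drums back on the sheet winches

TASK

Put the serviced sheet winches back together: for every bronze drum on the bench, turn a winch's cap anticlockwise to its stop and lift it off, slide the drum down over the splined stem, turned so that the splines line up, until it sits fully home, then refit the cap and turn it clockwise to lock. Any drum and any cap fit any winch, one drum to each; at the end every winch wears a locked cap, also one that gets no drum. Do not knock over or shift the bottle, the tin or the wire brush.

Things in the scene. Friction and masses are not known exactly. Their poses are not given: they have to be found in the camera images.
- winch0: small sheet winch without drum, fixed on the bench on a round dark pad (120 across, 18 high), at any yaw. Origin on the stem's axis at bench level, z up. All sizes in mm, heights above the bench. Silver base flange 100 across; its top at 28 is the seat of the drum's skirt. The stem does not turn. Three alike winches; more of their sizes under winch1 and winch2.
- winch1: as winch0. Every winch's stem: bronze sleeve 38 across from 28 to 62 high, then dark steel with six splines from 62 to 92 high (core 28 across, splines 6.6 wide, 38 across the tips). One pair of splines lies along the winch's own x axis, the others every 60 degrees. The stem ends in a flat shoulder at 92.
- winch2: as winch0. On every winch's shoulder (92 high) stands a neck 8 across that carries a cross-bar, 36 long along the winch's own x axis, 5.5 wide, from 99 to 105 high. A cap's floor goes under this bar. With the cap on, the winch is 139 high.
- drum0: bronze winch drum: upright twelve-sided tube, 62.5 high, 0.4 to 0.75 kg; origin at the centre of its underside, z up. 58 across flats; a pair of the 12 flats is square to its own x axis, the others every 30 degrees. Skirt 72 across, 8 high at the foot. Three alike drums at most, each may be absent; any drum fits any winch. More under drum1 and drum2.
- drum1: as drum0. Every drum's bore: 42 across, with six steel spline teeth in its top 22 only, 6.8 wide, 31 across the tips, with six slots between them. A pair of slots lies along the drum's own x axis, the others every 60 degrees. About 1.5 play to the stem's splines.
- drum2: as drum0. A drum slides home when its x axis is within about 5 degrees of the winch's x axis or of a multiple of 60 degrees from it; otherwise its teeth stop on the cross-bar or on the splines, 24 to 37 too high. Home, its underside is 28 above the bench and its top 1.5 below the stem's shoulder. A nudged drum stays upright.
- cap0: quarter-turn winch cap, silver, 50 across, 19 high, 0.14 kg, on top a red finger bar 46 long (along the cap's x axis), 12 thick, from 19 to 47 above the underside. Origin at the centre of the underside, z up. Off the winch it stands on its underside. Three alike caps; any cap fits any winch, with or without drum. More under cap1 and cap2.
- cap1: as cap0. Every cap has a 5 thick floor with a slot 12 wide along its x axis; it passes over the winch's cross-bar when the finger bar is in line with that bar (within about 8 degrees, either way round). On the winch the underside rests on the shoulder, 92 above the bench, with 2 of up-and-down play.
- cap2: as cap0. Every cap on a winch: turned clockwise seen from above it is captive and stops about 75 degrees from in-line; anticlockwise it stops about 6 degrees past in-line, where it lifts off. It turns freely with slight friction. At the start each winch wears a cap locked 50 to 75 degrees clockwise of in-line.
- bottle: green glass bottle with a cork, 68 across, 240 high, standing beside the work; bystander; origin at the centre of its underside
- tin: blue tin of winch grease with a silver lid, 84 across, 80 high, standing beside the work; bystander; origin at the centre of its underside
- brush: wire brush with a wooden back, 200 long (along its x axis), 28 wide, 32 high, lying at the right-hand side; bystander; origin at the centre of its underside
Not all that is in view belongs to the job. What is shaped like the drum2 but red is not meant.

How it is judged:
At the end, for the whole second after the job is handed in: Each drum present sits home on a winch (axis within 4 mm, underside within 3 mm of its seat, upright); all three caps sit on winches, within 6 mm of the axis and 4 mm of the shoulder, finger bar over 46 degrees from the cross-bar (locked); all at rest (((horizontal distance between drum0 and winch0 below 0.004 m and z of drum0 in the frame of winch0 below 0.031 m and angle between drum0's own z axis and vertical below 0.08 rad) or (horizontal distance between drum0 and winch1 below 0.004 m and z of drum0 in the frame of winch1 below 0.031 m and angle between drum0's own z axis and vertical below 0.08 rad) or (horizontal distance between drum0 and winch2 below 0.004 m and z of drum0 in the frame of winch2 below 0.031 m and angle between drum0's own z axis and vertical below 0.08 rad)) and ((horizontal distance between drum1 and winch0 below 0.004 m and z of drum1 in the frame of winch0 below 0.031 m and angle between drum1's own z axis and vertical below 0.08 rad) or (horizontal distance between drum1 and winch1 below 0.004 m and z of drum1 in the frame of winch1 below 0.031 m and angle between drum1's own z axis and vertical below 0.08 rad) or (horizontal distance between drum1 and winch2 below 0.004 m and z of drum1 in the frame of winch2 below 0.031 m and angle between drum1's own z axis and vertical below 0.08 rad)) and ((horizontal distance between drum2 and winch0 below 0.004 m and z of drum2 in the frame of winch0 below 0.031 m and angle between drum2's own z axis and vertical below 0.08 rad) or (horizontal distance between drum2 and winch1 below 0.004 m and z of drum2 in the frame of winch1 below 0.031 m and angle between drum2's own z axis and vertical below 0.08 rad) or (horizontal distance between drum2 and winch2 below 0.004 m and z of drum2 in the frame of winch2 below 0.031 m and angle between drum2's own z axis and vertical below 0.08 rad)) and ((horizontal distance between cap0 and winch0 below 0.006 m and z of cap0 in the frame of winch0 below 0.096 m and angle between cap0's own z axis and vertical below 0.12 rad and angle between the x axis of cap0 and the x axis of winch0, either way round above 0.8 rad) or (horizontal distance between cap0 and winch1 below 0.006 m and z of cap0 in the frame of winch1 below 0.096 m and angle between cap0's own z axis and vertical below 0.12 rad and angle between the x axis of cap0 and the x axis of winch1, either way round above 0.8 rad) or (horizontal distance between cap0 and winch2 below 0.006 m and z of cap0 in the frame of winch2 below 0.096 m and angle between cap0's own z axis and vertical below 0.12 rad and angle between the x axis of cap0 and the x axis of winch2, either way round above 0.8 rad)) and ((horizontal distance between cap1 and winch0 below 0.006 m and z of cap1 in the frame of winch0 below 0.096 m and angle between cap1's own z axis and vertical below 0.12 rad and angle between the x axis of cap1 and the x axis of winch0, either way round above 0.8 rad) or (horizontal distance between cap1 and winch1 below 0.006 m and z of cap1 in the frame of winch1 below 0.096 m and angle between cap1's own z axis and vertical below 0.12 rad and angle between the x axis of cap1 and the x axis of winch1, either way round above 0.8 rad) or (horizontal distance between cap1 and winch2 below 0.006 m and z of cap1 in the frame of winch2 below 0.096 m and angle between cap1's own z axis and vertical below 0.12 rad and angle between the x axis of cap1 and the x axis of winch2, either way round above 0.8 rad)) and ((horizontal distance between cap2 and winch0 below 0.006 m and z of cap2 in the frame of winch0 below 0.096 m and angle between cap2's own z axis and vertical below 0.12 rad and angle between the x axis of cap2 and the x axis of winch0, either way round above 0.8 rad) or (horizontal distance between cap2 and winch1 below 0.006 m and z of cap2 in the frame of winch1 below 0.096 m and angle between cap2's own z axis and vertical below 0.12 rad and angle between the x axis of cap2 and the x axis of winch1, either way round above 0.8 rad) or (horizontal distance between cap2 and winch2 below 0.006 m and z of cap2 in the frame of winch2 below 0.096 m and angle between cap2's own z axis and vertical below 0.12 rad and angle between the x axis of cap2 and the x axis of winch2, either way round above 0.8 rad)) and linear speed of each of drum0, cap0, drum1, cap1, drum2, cap2 below 0.02 m/s); the robot touches nothing.
It fails at once if the bottle is knocked over or moved more than 3 cm (angle between bottle's own z axis and vertical above 0.35 rad or distance of bottle from where it was at the start of the episode above 0.03 m).
It fails at once if the tin is knocked over or moved more than 3 cm (angle between tin's own z axis and vertical above 0.35 rad or distance of tin from where it was at the start of the episode above 0.03 m).
It fails at once if the wire brush is moved more than 3 cm (distance of brush from where it was at the start of the episode above 0.03 m).
Of drum0, drum1, drum2 only 2 to 3 are there at a start; the rules pass over those that are not, and their reading is None.
At some moment in a run one of drum0, drum1, drum2 may be knocked a few centimetres aside while the robot is not near it.
It also fails if it takes over 210 s, if anything falls off the work surface, if the arm or the gripper's body presses on something with over 40 N, if the wrist force passes 120 N, or if a joint passes its speed limit or range.

ROBOT

A 6-joint arm with a two-finger parallel gripper is mounted at the origin on the work surface. World frame = base frame: x ahead of the robot, y to its left, z up, the work surface at z = 0. Lengths are in m, angles in rad, forces in N, time in s.
With the tool pointing down it reaches from about 0.4 to 0.825 m from the base axis. Payload 7 kg.
Tool frame: the origin (TCP) lies at the very end of the fingers, on their centre line; the grasp point (between the pads) lies 19 mm behind it; z points along the fingers, y is the direction in which the jaws open and shut (so a half turn about z gives the same grasp; the last joint's range is limited). The gripper opens to 85 mm and grips with 20 to 120 N. Pads are 22 mm wide; open, the fingers measure 114 mm over their backs; the gripper's body (76 mm by 85 mm) begins 54 mm behind the grasp point. The pads swing forward as they close: fully open they stand 13 mm farther back than shut.
Start: joints at [1.572, 0.359, 0.012, 0, -1.224, -0.288], TCP at [0.191, 0.647, 0.231] pointing down, gripper open.
Joint ranges: [-3.07, 3.07], [-1.43, 2.12], [-1.02, 1.25], [-3.03, 1.67], [-3.05, -0], [-3.03, 3.03]. Speed limits (rad/s): [2.39, 2.39, 3.01, 3.14, 3.14, 3.14].

INTERFACE

Orientations are given as a unit quaternion [w, x, y, z].
In Python, from bench import status, imaging, sign_off, nets gives the robot as it stands. The module is installed in compiled form; this text tells all that it offers.
- The arm moves only by the shell command python3 -m creep 'ROWS' [FORCE]. ROWS is JSON, a list that holds one entry, the list of rows, each a list of 7 numbers: the shift along the tool's x, y, z in mm, then the turn, a rotation vector about the tool's x, y, z in rad, then the closure, from 0 (fully open) to 1 (shut). In form: [[[dx, dy, dz, ax, ay, az, grip], ...]]. A call has 1 to 20 rows; each row shifts and turns the commanded pose from where the row before left it, along the tool's axes as they then stand; what a row does not reach is not made up. A row lasts 1/8 s, in which the tool goes at most 62.5 mm and 10.7 degrees, less where a joint would pass 70% of its speed; a pose out of reach is approached as far as the arm can. A call is refused whole if a number of a shift passes 62.5 or a number of a turn 0.188, either way. A call with a gripper value outside its range is refused whole. The fingers move at their own pace and stop on an object; FORCE is the grip in N (left out, the last holds). Time passes only in rows, so rows that do not move let the fingers close. It gives the time, the measured TCP pose, the force and the opening at its end, in the units of the state.
- status.get_obs(): the state, without advancing time (a new reading comes with each control period).
- imaging.camera(name): name is "side" or "top"; returns (picture, depth): 384x512x3 uint8, red, green, blue; 384x512 float32, m along the optical axis (not along the pixel's ray), 0 where there is no reading.
- imaging.camera_params(name): a dict with "mtx" (3x3 intrinsics, pixels), "k1" (the pictures are not rectified: a ray, as slopes to the right and down, at radius r is drawn at 1 + k1 r^2 times it, then the intrinsics apply), "world_from_camera" (4x4, takes a point from camera to world coordinates). Camera axes: x right, y up, looking along -z (the intrinsics and any distortion apply to the point x, -y, -z); pixel columns grow to the right and rows downward; lengths in m; the calibration is good to about 2 mm. A picture is of the moment at which its call begins. camera_params takes no time and is no camera call.
- sign_off(): hands the job in, once; it reports no verdict.
Trained networks look in the newest picture that a camera, given by its name, has taken for a name from the list of things; names that differ only in an ending like _2 or _b are one class to them, and where a whole thing is asked for, a point or a joint stands for the part that bears it (a point fixed in the world has none). Each returns a list of dicts, best first, with "conf" (0 to 1); they miss things now and then, are a little off and sometimes report something else, mostly with a low value. They report only what shows in the picture. A call takes as long as a camera call. They do not tell look-alikes from the thing itself.
- nets.outline_of(camera, query): "pixels" (384x512 bool, what is visible of it) and "bbox" ([left, top, right, bottom] in pixels, round what is visible of it).
The state is a dict: "time": time; "joints": joint angles; "dq": joint speeds; "joint_torque": joint torques, N m; "ee_pos": TCP position; "tcp_rot": TCP orientation; "wrist_force": force on the tool from outside, world axes, zero at the start; "ft_torque": the same for the moment, N m; "gripper_width": opening from 0.0 (shut) to 1.0 (fully open).
Only numpy, scipy, OpenCV 4.12 (cv2) and the standard library are available. Lean on these libraries where they do the work, as an engineer would, in place of code of your own. Each camera call takes 0.05 s, during which the arm holds its last target. There are 200 camera calls.

## Working session

There is one attempt and no reset: what is moved stays moved. The work goes in short steps, Python scripts to look and compute and a shell command to move; the robot and the scene stay as the last step left them, time stands still between calls to the robot, and variables do not carry over. Pictures are saved under pics/ and viewed, about 12 in all and at most 16, crops included, and the job is handed in when it is done.

```bash
mkdir -p pics; cat > h.py <<'E'
import numpy as np, cv2
from bench import status, imaging, nets
def P(cam):
    p=imaging.camera_params(cam); return np.array(p["mtx"]),p["k1"],np.array(p["world_from_camera"])
def unproj(cam,uv,d=None,z=None):
    """pixels Nx2 -> world, by depth d (N) or at height z"""
    K,k1,T=P(cam); uv=np.atleast_2d(uv).astype(float)
    q=np.stack([(uv[:,0]-K[0,2])/K[0,0],(uv[:,1]-K[1,2])/K[1,1]],1); s=q.copy()
    for _ in range(20): s=q/(1+k1*(s**2).sum(1,keepdims=True))
    r=np.stack([s[:,0],-s[:,1],-np.ones(len(s))],1)@T[:3,:3].T
    if d is None: d=(z-T[2,3])/r[:,2]
    return T[:3,3]+r*np.asarray(d)[:,None]
def proj(cam,X):
    K,k1,T=P(cam); c=(np.atleast_2d(X)-T[:3,3])@T[:3,:3]
    s=np.stack([c[:,0]/-c[:,2],-c[:,1]/-c[:,2]],1); s=s*(1+k1*(s**2).sum(1,keepdims=True))
    return np.stack([s[:,0]*K[0,0]+K[0,2],s[:,1]*K[1,1]+K[1,2]],1)
def cloud(cam):
    im,d=imaging.camera(cam); v,u=np.mgrid[:384,:512]
    X=unproj(cam,np.stack([u.ravel(),v.ravel()],1),d.ravel()).reshape(384,512,3); X[d<=0]=np.nan
    return im,d,X
def save(im,name,box=None,s=1):
    if box: im=im[box[1]:box[3],box[0]:box[2]]
    cv2.imwrite('pics/'+name,cv2.resize(im[:,:,::-1],None,fx=s,fy=s,interpolation=cv2.INTER_CUBIC))
E
python3 - <<'E'
from h import *
ims=[]
for c in ['top','side']:
    im,d=imaging.camera(c); save(im,c+'0.png',s=1.5)
    K,k1,T=P(c); print(c,K[0,0],k1,T.round(3).tolist())
    for q in ['winch0','drum0','cap0','bottle','tin','brush']:
        for o in nets.outline_of(c,q): print(c,q,round(o['conf'],2),o['bbox'])
print(status.get_obs())
E
```

```text
top 430.44661274083836 -0.010051840269344876 [[-0.025, 0.995, -0.096, 0.434], [-1.0, -0.027, -0.012, -0.079], [-0.014, 0.096, 0.995, 1.287], [0.0, 0.0, 0.0, 1.0]]
top winch0 0.97 [127.9, 156.3, 171.9, 196.0]
top winch0 0.62 [290.4, 159.1, 328.5, 197.2]
top winch0 0.57 [215.2, 146.5, 253.6, 186.2]
top winch0 0.5 [227.6, 154.5, 240.8, 171.3]
top drum0 0.92 [200.8, 257.2, 226.4, 281.1]
top drum0 0.91 [279.2, 221.0, 306.3, 244.3]
top drum0 0.89 [230.4, 217.8, 254.4, 242.8]
top drum0 0.72 [148.3, 224.7, 176.3, 249.1]
top cap0 0.68 [128.7, 161.9, 151.6, 177.0]
top cap0 0.61 [223.9, 153.0, 241.4, 173.5]
top cap0 0.51 [306.8, 163.9, 324.1, 184.9]
top bottle 0.67 [62.0, 131.6, 113.6, 168.7]
top tin 0.67 [127.7, 154.9, 171.5, 196.5]
top tin 0.6 [337.1, 128.3, 370.8, 158.3]
top brush 0.67 [387.2, 183.2, 410.6, 254.7]
side 469.73650724649445 -0.14850833365859284 [[0.99, 0.09, -0.109, 0.344], [-0.14, 0.508, -0.85, -1.378], [-0.021, 0.857, 0.515, 0.902], [0.0, 0.0, 0.0, 1.0]]
side winch0 0.85 [266.1, 179.5, 300.4, 208.7]
side winch0 0.76 [266.3, 218.4, 302.8, 249.4]
side winch0 0.55 [219.3, 214.8,
[... 474 characters left out ...]
308.2, 232.9, 345.9, 274.0]
{'time': 0.7, 'joints': array([ 1.57209457e+00,  3.58562745e-01,  1.19057999e-02,  1.76255721e-05,
       -1.22412549e+00, -2.88141556e-01]), 'dq': array([-0.00069881, -0.00095024, -0.00036963, -0.00078695, -0.00043591,
       -0.00054788]), 'joint_torque': array([ 2.78477410e-04, -5.82763517e+01,  2.93611604e+01,  6.94046885e+00,
       -4.78328748e-04,  3.66511813e-06]), 'ee_pos': array([0.19096587, 0.64739573, 0.23133206]), 'tcp_rot': array([-8.07027917e-06,  9.89733160e-01, -1.42927506e-01,  7.19993422e-06]), 'wrist_force': array([0.77255452, 0.11866179, 0.41522789]), 'ft_torque': array([0.07002386, 0.02238481, 0.00898338]), 'gripper_width': 1.001797906932677}
```

```bash
ls -la .
```

```text
total 16
drwxr-xr-x  3 agent agent 4096 Dec  5 11:27 .
drwxr-xr-x 23 root  root  4096 Dec  5 11:26 ..
-rw-r--r--  1 agent agent 1209 Dec  5 11:27 h.py
drwxr-xr-x  2 agent agent 4096 Dec  5 11:27 pics
```

View pics/top0.png

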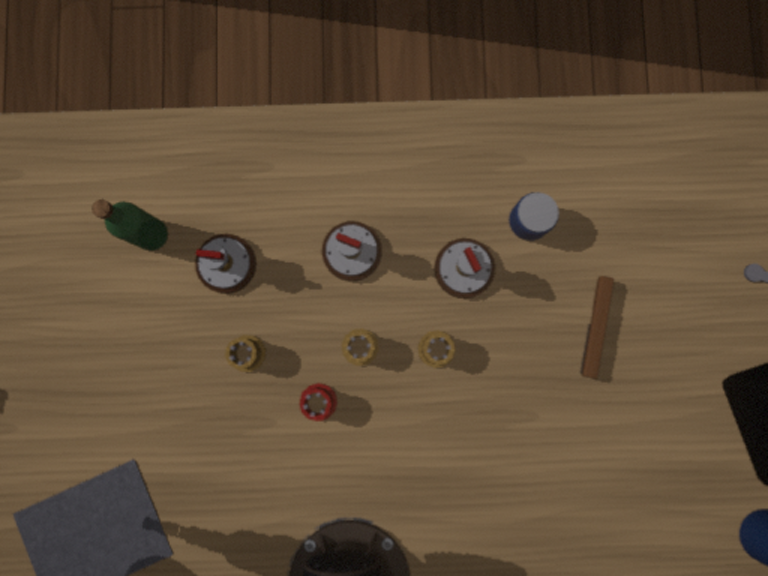

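View pics/side0.png

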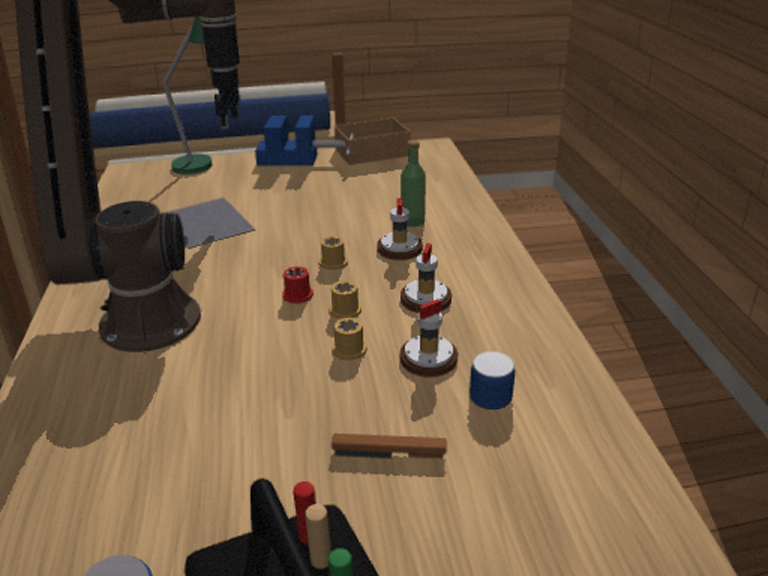

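```bash
cat > meas.py <<'E'
from h import *
from scipy.ndimage import map_coordinates
def components(m,n):
    k,l,s,c=cv2.connectedComponentsWithStats(m.astype(np.uint8)); return [l==i for i in range(1,k) if s[i,4]>=n]
def drums(im,X):
    h=cv2.cvtColor(im,cv2.COLOR_RGB2HSV); z=X[...,2]
    m=(z>.05)&(z<.072)&(np.abs(X[...,1])<.5)&(X[...,0]>.25)&(X[...,0]<.75)
    out=[]
    for c in components(m,60):
        p=X[c][:,:2].astype(np.float32); (cx,cy),r=cv2.minEnclosingCircle(p)
        hue=np.median(h[c][:,0]); sat=np.median(h[c][:,1])
        out.append((cx,cy,r,hue,sat,c.sum(),np.argwhere(c).mean(0)[::-1].round()))
    return out
def drum_phase(im,d,cx,cy,z=.0625):
    g=cv2.cvtColor(im,cv2.COLOR_RGB2GRAY).astype(float)
    a=np.radians(np.arange(0,360,2)); F=0
    for r in (.0165,.018,.0195):
        uv=proj('top',np.stack([cx+r*np.cos(a),cy+r*np.sin(a),np.full(a.shape,z)],1))
        s=map_coordinates(g,[uv[:,1],uv[:,0]],order=1); F=F+(s*np.exp(-6j*a)).mean()
    # teeth bright at angle: phase ; slot = +30deg
    tooth=np.degrees(-np.angle(F))/6
    return (tooth+30)%60, abs(F)
def caps(im,X):
    r,g,b=[im[...,i].astype(int) for i in range(3)]
    m=(r>1.8*g)&(r>60)&(X[...,2]>.02); out=[]
    z=X[...,2]
    for c in components(m,15):
        zz=np.nanmax(X[c][:,2]); t=c&(z>zz-.008); p=X[t][:,:2]
        rect=cv2.minAreaRect(p.astype(np.float32)); w,v=np.linalg.eigh(np.cov(p.T)); a=np.degrees(np.arctan2(v[1,1],v[0,1]))
        out.append((p.mean(0).round(4),np.round(rect[0],4),round(float(zz),4),'ang',round(a%180,1),np.round(rect[1],4),t.sum()))
    return out
E
python3 - <<'E'
from meas import *
im,d,X=cloud('top')
for o in drums(im,X): print('D',np.round(o[:5],4),o[5],o[6],drum_phase(im,d,o[0],o[1]))
for o in caps(im,X): print('C',o)
z=X[...,2]
for o in caps(im,X):
    cx,cy=o[1]; m=(np.hypot(X[...,0]-cx,X[...,1]-cy)<.08)&(z>.022)&(z<.034)
    p=X[m][:,:2]; hull=cv2.convexHull(p.astype(np.float32))[:,0]
    A=np.c_[2*hull,np.ones(len(hull))]; s=np.linalg.lstsq(A,(hull**2).sum(1),rcond=None)[0]
    print('flange',s[:2].round(4),np.sqrt(s[2]+s[0]**2+s[1]**2).round(4),cv2.minEnclosingCircle(p.astype(np.float32)))
for q in ['bottle','tin']:
    lo=(X[...,1]>.15) if q=='bottle' else (X[...,1]<-.15)
    m=lo&(X[...,0]>.45)&(X[...,0]<1)&(z>.03)
    for c in components(m,30): print(q,X[c].mean(0).round(3),np.nanmin(X[c],0).round(3),np.nanmax(X[c],0).round(3))
top=im.copy(); save(im[130:290,100:350],'crop1.png',s=3.2)
E
```

```text
D [ 6.939e-01 -3.768e-01  4.180e-02  1.150e+02  7.150e+01] 106 [351. 150.] (np.float64(58.95747249866217), np.float64(0.2763041098724504))
D [6.857e-01 3.800e-01 3.300e-02 5.500e+01 9.750e+01] 64 [102. 156.] (np.float64(41.94471651052803), np.float64(0.4259632670380265))
D [ 4.496e-01 -3.070e-02  2.940e-02  1.900e+01  1.370e+02] 195 [239. 231.] (np.float64(5.965063332813088), np.float64(15.564484974928437))
D [ 4.424e-01 -1.813e-01  2.970e-02  1.900e+01  1.370e+02] 197 [292. 232.] (np.float64(7.584008630152322), np.float64(16.908613973933313))
D [4.429e-01 1.935e-01 3.030e-02 1.800e+01 1.390e+02] 226 [160. 235.] (np.float64(25.230135434265662), np.float64(19.847747403906713))
D [3.442e-01 5.350e-02 2.970e-02 2.000e+00 1.750e+02] 214 [210. 269.] (np.float64(12.308489282889077), np.float64(25.375456620067116))
C (array([ 0.6401, -0.0187]), array([ 0.6406, -0.0182]), 0.1442, 'ang', np.float64(65.6), array([0.045 , 0.0109]), np.int64(66))
C (array([ 0.601 , -0.2408]), array([ 0.6004, -0.2412]), 0.1439, 'ang', np.float64(25.4), array([0.0422, 0.0103]), np.int64(60))
C (array([0.623 , 0.23
[... 411 characters left out ...]
16454631090164)
flange [0.6223 0.2321] 0.0551 ((0.6230897307395935, 0.2321949303150177), 0.057753100991249084)
flange [0.3476 0.0504] 0.0256 ((0.34903717041015625, 0.04961195960640907), 0.027474628761410713)
bottle [0.68  0.373 0.149] [0.653 0.352 0.031] [0.721 0.417 0.245]
bottle [0.619 0.228 0.097] [0.588 0.191 0.03 ] [0.66  0.281 0.144]
bottle [0.461 0.192 0.059] [0.451 0.164 0.03 ] [0.472 0.22  0.07 ]
tin [ 0.69  -0.372  0.075] [ 0.652 -0.419  0.03 ] [ 0.736 -0.335  0.09 ]
tin [ 0.597 -0.241  0.096] [ 0.561 -0.286  0.03 ] [ 0.642 -0.21   0.144]
tin [ 0.511 -0.502  0.033] [ 0.452 -0.526  0.03 ] [ 0.575 -0.478  0.041]
tin [ 0.46  -0.182  0.06 ] [ 0.45  -0.209  0.03 ] [ 0.471 -0.154  0.069]
```

View pics/crop1.png

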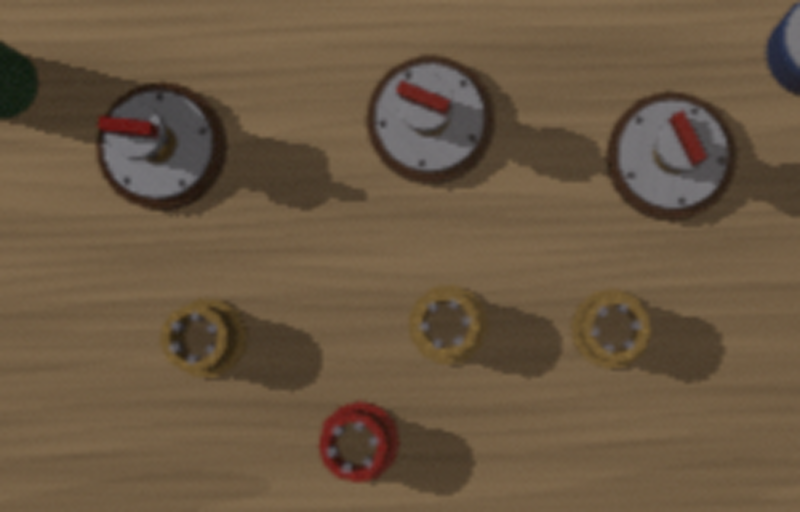

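```bash
cat > plan.py <<'E'
import sys; from h import *
def st():
    o=status.get_obs(); w,x,y,z=o['tcp_rot']; R=lambda:None
    yaw=np.degrees(np.arctan2(2*(x*y+w*z),1-2*(y*y+z*z)))
    return o,yaw
def plan(x,y,z,yaw,half=True):
    o,cy=st(); t=(yaw-cy+180)%360-180
    if half: t=(t+90)%180-90
    a=np.radians(cy+t); d=np.array([x,y,z])-o['ee_pos']
    print('t=%.2f at'%o['time'],o['ee_pos'].round(4),'yaw %.1f q1 %.2f q6 %.2f grip %.2f F'%(cy,o['joints'][0],o['joints'][5],o['gripper_width']),o['wrist_force'].round(1))
    print('turn az %.3f rad then shift mm dx %.1f dy %.1f dz %.1f'%(-np.radians(t),1e3*(d[0]*np.cos(a)+d[1]*np.sin(a)),1e3*(d[0]*np.sin(a)-d[1]*np.cos(a)),-1e3*d[2]))
if __name__=='__main__':
    v=[float(s) for s in sys.argv[1:]]
    if v: plan(*v)
    else: plan(0,0,0,0)
E
python3 plan.py .623 .2345 .19 -98.5
```

```text
t=0.75 at [0.191  0.6474 0.2313] yaw -16.4 q1 1.57 q6 -0.29 grip 1.00 F [-0.4  0.3 -0.3]
turn az 1.432 rad then shift mm dx 344.5 dy -488.3 dz 41.3
```

```bash
python3 -m creep '[[[0,0,0,0,0,0.179,0.5],[0,0,0,0,0,0.179,0.5],[0,0,0,0,0,0.179,0.5],[0,0,0,0,0,0.179,0.5],[0,0,0,0,0,0.179,0.5],[0,0,0,0,0,0.179,0.5],[0,0,0,0,0,0.179,0.5],[0,0,0,0,0,0.179,0.5],[34.4,-48.8,4.1,0,0,0,0.5],[34.4,-48.8,4.1,0,0,0,0.5],[34.4,-48.8,4.1,0,0,0,0.5],[34.4,-48.8,4.1,0,0,0,0.5],[34.4,-48.8,4.1,0,0,0,0.5],[34.4,-48.8,4.1,0,0,0,0.5],[34.4,-48.8,4.1,0,0,0,0.5],[34.4,-48.8,4.1,0,0,0,0.5],[34.4,-48.8,4.1,0,0,0,0.5],[34.4,-48.8,4.1,0,0,0,0.5],[0,0,0,0,0,0,0.5]]]' 40; python3 plan.py .623 .2345 .114 -98.5
```

```text
time: 3.12
ee_pos: [0.625, 0.2317, 0.1892]
tcp_rot: [-0.001, -0.651, 0.759, -0.0]
wrist_force: [-0.2, 0.4, -0.1]
gripper_width: 0.5
t=3.12 at [0.625  0.2317 0.1892] yaw -98.8 q1 0.65 q6 -0.80 grip 0.50 F [-0.2  0.4 -0.1]
turn az -0.004 rad then shift mm dx -2.5 dy 2.4 dz 75.2
```

```bash
python3 -m creep '[[[-2.5,2.4,25,0,0,0,0.5],[0,0,25,0,0,0,0.5],[0,0,25,0,0,0,0.5],[0,0,0,0,0,0,0.5]]]' 30; python3 plan.py .623 .2345 .114 -98.5;  python3 -m creep '[[[0,0,0,0,0,0,1],[0,0,0,0,0,0,1],[0,0,0,0,0,0,1],[0,0,0,0,0,0,1]]]' 30; python3 plan.py .623 .2345 .114 -98.5
```

```text
time: 3.62
ee_pos: [0.6194, 0.2378, 0.1135]
tcp_rot: [-0.002, -0.653, 0.757, 0.0]
wrist_force: [0.5, -0.2, 0.5]
gripper_width: 0.496
t=3.62 at [0.6194 0.2378 0.1135] yaw -98.5 q1 0.66 q6 -0.81 grip 0.50 F [ 0.5 -0.2  0.5]
turn az 0.001 rad then shift mm dx 2.7 dy -4.0 dz -0.5
time: 4.12
ee_pos: [0.6219, 0.2386, 0.1169]
tcp_rot: [0.001, -0.653, 0.757, -0.0]
wrist_force: [0.3, 1.4, 6.7]
gripper_width: 0.131
t=4.12 at [0.6219 0.2386 0.1169] yaw -98.5 q1 0.66 q6 -0.81 grip 0.13 F [0.3 1.4 6.7]
turn az 0.001 rad then shift mm dx 3.9 dy -1.7 dz 2.9
```

```bash
python3 -m creep '[[[0,0,-1.5,0,0,0,0.6],[0,0,0,0,0,0,0.6],[0,0,0,0,0,0,0.6]]]'; python3 plan.py .623 .2345 .116 -98.5;  python3 -m creep '[[[0,0,0,0,0,0,0.6],[0,0,0,0,0,0,0.6]]]'; python3 plan.py .623 .2345 .116 -98.5
```

```text
time: 4.5
ee_pos: [0.6205, 0.2378, 0.1164]
tcp_rot: [-0.0, -0.653, 0.758, 0.0]
wrist_force: [0.8, -0.2, 0.2]
gripper_width: 0.4
t=4.50 at [0.6205 0.2378 0.1164] yaw -98.5 q1 0.66 q6 -0.81 grip 0.40 F [ 0.8 -0.2  0.2]
turn az 0.000 rad then shift mm dx 2.9 dy -2.9 dz 0.4
time: 4.75
ee_pos: [0.6208, 0.238, 0.1166]
tcp_rot: [-0.0, -0.653, 0.757, 0.0]
wrist_force: [-0.5, 0.1, 0.3]
gripper_width: 0.4
t=4.75 at [0.6208 0.238  0.1166] yaw -98.5 q1 0.66 q6 -0.81 grip 0.40 F [-0.5  0.1  0.3]
turn az 0.000 rad then shift mm dx 3.1 dy -2.7 dz 0.6
```

```bash
python3 -m creep '[[[3,-2.6,0,0,0,0,0.6],[0,0,0,0,0,0,1],[0,0,0,0,0,0,1],[0,0,0,0,0,0,1],[0,0,0,0,0,0,1]]]' 30; python3 plan.py .623 .2345 .116 -98.5;  python3 -m creep '[[[0,0,0,0,0,-0.17,1],[0,0,0,0,0,-0.17,1],[0,0,0,0,0,-0.17,1],[0,0,0,0,0,-0.17,1],[0,0,0,0,0,-0.17,1],[0,0,0,0,0,0,1],[0,0,0,0,0,0,1]]]'; python3 plan.py .623 .2345 .116 -98.5
for i in 1 2 ; do python3 -c "
from bench import status;o=status.get_obs();print(o['ft_torque'].round(2))"; done
```

```text
time: 5.38
ee_pos: [0.623, 0.2346, 0.1168]
tcp_rot: [-0.0, -0.653, 0.757, -0.0]
wrist_force: [-0.2, -0.3, -0.8]
gripper_width: 0.135
t=5.38 at [0.623  0.2346 0.1168] yaw -98.5 q1 0.65 q6 -0.80 grip 0.13 F [-0.2 -0.3 -0.8]
turn az 0.000 rad then shift mm dx 0.1 dy -0.0 dz 0.8
time: 6.25
ee_pos: [0.6229, 0.2348, 0.1168]
tcp_rot: [-0.0, 0.906, -0.422, -0.0]
wrist_force: [0.0, -0.8, -1.3]
gripper_width: 0.132
t=6.25 at [0.6229 0.2348 0.1168] yaw -50.0 q1 0.65 q6 0.05 grip 0.13 F [ 0.  -0.8 -1.3]
turn az 0.847 rad then shift mm dx 0.3 dy -0.1 dz 0.8
[ 0.1   0.04 -0.02]
[ 0.1   0.04 -0.02]
```

```bash
cat > s.py <<'E'
from plan import *
o,y=st(); print('   yaw %.1f Fz-torque %.2f'%(y,o['ft_torque'][2]),o['wrist_force'].round(1),o['ee_pos'].round(4),'w %.3f t %.2f'%(o['gripper_width'],o['time']))
E
python3 -m creep '[[[0,0,0,0,0,-0.12,1],[0,0,0,0,0,0,1]]]' >/dev/null; python3 s.py; python3 -m creep '[[[0,0,0,0,0,-0.12,1],[0,0,0,0,0,0,1]]]' >/dev/null; python3 s.py; python3 -m creep '[[[0,0,0,0,0,-0.12,1],[0,0,0,0,0,0,1]]]' >/dev/null; python3 s.py;python3 -m creep '[[[0,0,0,0,0,-0.08,1],[0,0,0,0,0,0,1]]]' >/dev/null; python3 s.py
```

```text
yaw -43.1 Fz-torque -0.03 [-0.3 -1.  -1.1] [0.623  0.2347 0.1168] w 0.134 t 6.50
   yaw -36.3 Fz-torque 0.02 [ 0.5  1.1 -0.8] [0.6232 0.2349 0.1168] w 0.133 t 6.75
   yaw -29.4 Fz-torque -0.24 [ 4.5  3.2 -3.5] [0.6238 0.2354 0.1169] w 0.133 t 7.00
   yaw -24.9 Fz-torque -0.76 [ 3.8  3.3 -4. ] [0.6238 0.2354 0.1169] w 0.135 t 7.25
```

```bash
python3 -m creep '[[[0,0,0,0,0,0.16,1],[0,0,0,0,0,0,1]]]' >/dev/null; python3 s.py; python3 -m creep '[[[0,0,-20,0,0,0,1],[0,0,-30,0,0,0,1],[0,0,0,0,0,0,1],[0,0,0,0,0,0,1]]]'; python3 plan.py .53 .10 .027 -34
```

```text
yaw -33.9 Fz-torque -0.04 [ 2.9  2.8 -2.8] [0.6234 0.235  0.117 ] w 0.134 t 7.50
time: 8.0
ee_pos: [0.6221, 0.2342, 0.1661]
tcp_rot: [0.001, 0.957, -0.29, -0.001]
wrist_force: [0.1, -0.6, -2.7]
gripper_width: 0.132
t=8.00 at [0.6221 0.2342 0.1661] yaw -33.7 q1 0.65 q6 0.33 grip 0.13 F [ 0.1 -0.6 -2.7]
turn az 0.005 rad then shift mm dx -1.4 dy 162.8 dz 139.1
```

```bash
python3 -m creep '[[[-0.3,40.7,25,0,0,0,1],[-0.3,40.7,25,0,0,0,1],[-0.3,40.7,25,0,0,0,1],[-0.3,40.7,25,0,0,0,1],[0,0,20,0,0,0,1],[0,0,12,0,0,0,1],[0,0,0,0,0,0,1],[0,0,0,0,0,0,1]]]'; python3 plan.py .53 .10 .027 -34; cat > winch.py <<'E'
from meas import *
def bar(im,X,cx,cy):
    z=X[...,2]; m=(np.hypot(X[...,0]-cx,X[...,1]-cy)<.022)&(z>.0975)
    p=X[m][:,:2]; m2=(np.hypot(X[...,0]-cx,X[...,1]-cy)<.03)&(z>.075)
    (a,b),r=cv2.minEnclosingCircle(X[m2][:,:2].astype(np.float32))
    w,v=np.linalg.eigh(np.cov(p.T)); print('bar n',len(p),'mean',p.mean(0).round(4),'ang %.1f'%(np.degrees(np.arctan2(v[1,1],v[0,1]))%180),'sd',np.sqrt(w).round(4),'circle %.4f %.4f r %.4f'%(a,b,r))
E
python3 - <<'E'
from winch import *
im,d,X=cloud('top'); bar(im,X,.623,.2345); 
for o in drums(im,X):
    if o[4]>120: print('D',np.round(o[:5],4),o[5],o[6],drum_phase(im,d,o[0],o[1]))
a=im[140:200,115:185]; save(a,'c2.png',s=8)
E
```

```text
time: 9.0
ee_pos: [0.5321, 0.1004, 0.0351]
tcp_rot: [-0.0, 0.957, -0.29, 0.0]
wrist_force: [-0.5, 0.5, -1.2]
gripper_width: 0.13
t=9.00 at [0.5321 0.1004 0.0351] yaw -33.7 q1 0.55 q6 0.43 grip 0.13 F [-0.5  0.5 -1.2]
turn az 0.005 rad then shift mm dx -1.5 dy 1.5 dz 8.1
bar n 33 mean [0.6226 0.2346] ang 141.4 sd [0.0021 0.0101] circle 0.6248 0.2354 r 0.0181
D [ 4.496e-01 -3.070e-02  2.940e-02  1.900e+01  1.350e+02] 194 [239. 231.] (np.float64(3.060584609712265), np.float64(10.243408782833841))
D [ 4.417e-01 -1.815e-01  2.990e-02  1.800e+01  1.350e+02] 197 [292. 232.] (np.float64(8.740567855400645), np.float64(4.450316959692963))
D [4.427e-01 1.933e-01 3.030e-02 1.900e+01 1.370e+02] 226 [161. 235.] (np.float64(25.01614279377359), np.float64(21.54255504595963))
D [3.443e-01 5.370e-02 2.990e-02 2.000e+00 1.730e+02] 213 [210. 269.] (np.float64(12.243810633100846), np.float64(28.723544892049734))
```

View pics/c2.png

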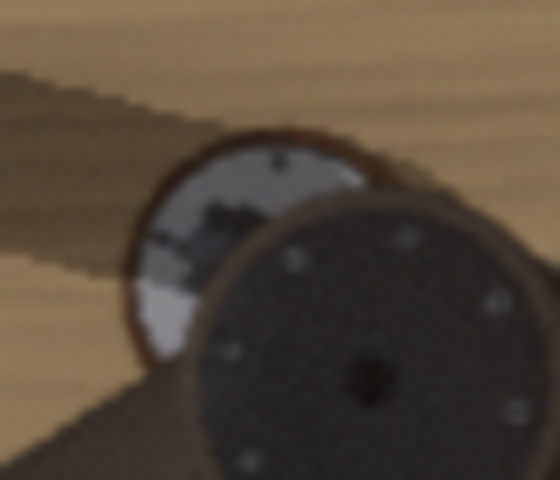

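```bash
python3 -m creep '[[[0,0,5,0,0,0,1],[0,0,4,0,0,0,1],[0,0,0,0,0,0,1]]]' >/dev/null; python3 s.py; python3 -m creep '[[[0,0,0,0,0,0,0.6],[0,0,0,0,0,0,0.6],[0,0,0,0,0,0,0.6],[0,0,-30,0,0,0,0.5],[0,0,-30,0,0,0.02,0.0],[0,0,-15,0,0,0,0.0],[0,0,0,0,0,0,0]]]'; python3 plan.py .4427 .1933 .026 -35
```

```text
yaw -33.7 Fz-torque -0.04 [ 0.6 -0.9 -2. ] [0.5313 0.0999 0.0254] w 0.134 t 9.43
time: 10.3
ee_pos: [0.5321, 0.1003, 0.1017]
tcp_rot: [-0.001, 0.954, -0.3, 0.001]
wrist_force: [0.2, -0.5, 0.5]
gripper_width: 0.999
t=10.30 at [0.5321 0.1003 0.1017] yaw -34.9 q1 0.55 q6 0.41 grip 1.00 F [ 0.2 -0.5  0.5]
turn az 0.002 rad then shift mm dx -126.6 dy -24.9 dz 75.7
```

```bash
python3 -m creep '[[[-42.2,-8.3,0,0,0,0,0],[-42.2,-8.3,0,0,0,0,0],[-42.2,-8.3,20,0,0,0,0],[0,0,20,0,0,0,0],[0,0,0,0,0,0,0],[0,0,0,0,0,0,0]]]' 50; python3 plan.py .4427 .1933 .026 -35
```

```text
time: 11.05
ee_pos: [0.4422, 0.1925, 0.0607]
tcp_rot: [0.0, 0.954, -0.3, -0.0]
wrist_force: [-0.6, 0.4, 0.0]
gripper_width: 0.999
t=11.05 at [0.4422 0.1925 0.0607] yaw -34.9 q1 0.82 q6 0.14 grip 1.00 F [-0.6  0.4  0. ]
turn az 0.002 rad then shift mm dx -0.0 dy -0.9 dz 34.7
```

```bash
python3 -m creep '[[[0,-0.9,20,0,0,0,0],[0,0,14,0,0,0,0],[0,0,0,0,0,0,0.5],[0,0,0,0,0,0,0.5],[0,0,0,0,0,0,1],[0,0,0,0,0,0,1],[0,0,0,0,0,0,1]]]' 50; python3 s.py;python3 -m creep '[[[0,0,-15,0,0,0,1],[0,0,-25,0,0,0,1],[0,0,-40,0,0,0,1],[0,0,-40,0,0,0,1],[0,0,-20,0,0,0,1],[0,0,0,0,0,0,1],[0,0,0,0,0,0,1]]]'; python3 plan.py .6228 .2346 .166 -38
```

```text
time: 11.92
ee_pos: [0.4431, 0.1939, 0.0274]
tcp_rot: [-0.001, 0.954, -0.3, 0.0]
wrist_force: [1.9, -1.2, 4.2]
gripper_width: 0.671
   yaw -34.9 Fz-torque -0.06 [ 1.9 -1.2  4.2] [0.4431 0.1939 0.0274] w 0.671 t 11.93
time: 12.8
ee_pos: [0.4413, 0.1928, 0.1652]
tcp_rot: [0.001, 0.954, -0.3, -0.001]
wrist_force: [0.5, 0.8, -5.7]
gripper_width: 0.672
t=12.80 at [0.4413 0.1928 0.1652] yaw -34.9 q1 0.82 q6 0.14 grip 0.67 F [ 0.5  0.8 -5.7]
turn az 0.054 rad then shift mm dx 117.3 dy -144.7 dz -0.8
```

```bash
python3 -m creep '[[[0,0,0,0,0,0.054,1],[29.3,-36.2,0,0,0,0,1],[29.3,-36.2,0,0,0,0,1],[29.3,-36.2,0,0,0,0,1],[29.3,-36.2,0,0,0,0,1],[0,0,0,0,0,0,1],[0,0,0,0,0,0,1]]]' >/dev/null; python3 plan.py .6228 .2346 .166 -38;python3 -m creep '[[[0,0,0,0,0,0,1]]]' >/dev/null; python3 plan.py .6228 .2346 .166 -38
```

```text
t=13.68 at [0.6228 0.2348 0.1638] yaw -38.0 q1 0.65 q6 0.26 grip 0.67 F [-0.7  0.7 -5.8]
turn az -0.000 rad then shift mm dx 0.2 dy 0.1 dz -2.2
t=13.80 at [0.6229 0.2352 0.166 ] yaw -38.0 q1 0.65 q6 0.26 grip 0.67 F [-0.   0.4 -5.4]
turn az 0.001 rad then shift mm dx 0.3 dy 0.6 dz -0.0
```

```bash
python3 -m creep '[[[0.3,0.5,35,0,0,0,1],[0,0,30,0,0,0,1],[0,0,0,0,0,0,1]]]' >/dev/null; python3 s.py;python3 -m creep '[[[0,0,10,0,0,0,1],[0,0,0,0,0,0,1]]]' >/dev/null; python3 s.py; python3 -m creep '[[[0,0,10,0,0,0,1],[0,0,0,0,0,0,1]]]' >/dev/null; python3 s.py; python3 -m creep '[[[0,0,6,0,0,0,1],[0,0,0,0,0,0,1]]]' >/dev/null; python3 s.py
```

```text
yaw -37.9 Fz-torque -0.06 [ 0.  -0.5 -4.9] [0.6226 0.2346 0.1002] w 0.673 t 14.18
   yaw -38.0 Fz-torque 0.01 [-0.5  0.6 -4.8] [0.6234 0.2349 0.0918] w 0.671 t 14.43
   yaw -38.0 Fz-torque -0.01 [-0.5 -0.4 -5.4] [0.6233 0.2346 0.081 ] w 0.673 t 14.68
   yaw -38.0 Fz-torque -0.02 [ 0.7 -0.4 -5.2] [0.6236 0.2347 0.0752] w 0.668 t 14.93
```

```bash
python3 -m creep '[[[0,0,10,0,0,0,1],[0,0,8,0,0,0,1],[0,0,0,0,0,0,1]]]' >/dev/null; python3 s.py;python3 -m creep '[[[0,0,2.5,0,0,0,1],[0,0,0,0,0,0,1]]]' >/dev/null; python3 s.py; python3 -m creep '[[[0,0,0,0,0,0,0],[0,0,0,0,0,0,0],[0,0,0,0,0,0,0],[0,0,-30,0,0,0,0],[0,0,-45,0,0,0,0],[0,0,-30,0,0,0,0.2],[0,0,0,0,0,0,0.5],[0,0,0,0,0,0,0.5]]]' >/dev/null; python3 s.py; python3 plan.py .5315 .1 .0265 -33.7
```

```text
yaw -38.0 Fz-torque -0.01 [ 0.8  0.4 -4.9] [0.6233 0.2346 0.0565] w 0.675 t 15.30
   yaw -38.0 Fz-torque 0.02 [ 1.1  0.4 -4.4] [0.6241 0.2351 0.0555] w 0.673 t 15.55
   yaw -38.0 Fz-torque 0.02 [-0.9  0.3 -0.9] [0.6236 0.2348 0.16  ] w 0.498 t 16.55
t=16.55 at [0.6236 0.2348 0.16  ] yaw -38.0 q1 0.65 q6 0.26 grip 0.50 F [-0.9  0.3 -0.9]
turn az -0.075 rad then shift mm dx -1.8 dy 163.3 dz 133.5
```

```bash
python3 -m creep '[[[0,0,0,0,0,-0.075,0.5],[-0.4,40.8,20,0,0,0,0.5],[-0.4,40.8,20,0,0,0,0.5],[-0.4,40.8,20,0,0,0,0.5],[-0.4,40.8,10,0,0,0,0.5],[0,0,0,0,0,0,0.5],[0,0,0,0,0,0,0.5]]]' >/dev/null;  python3 plan.py .5315 .1 .027 -33.7
```

```text
t=17.43 at [0.5322 0.1    0.09  ] yaw -33.7 q1 0.55 q6 0.43 grip 0.51 F [-0.2 -0.1  0.8]
turn az 0.000 rad then shift mm dx -0.6 dy 0.4 dz 63.0
```

```bash
python3 - <<'E'
from meas import *
im,d,X=cloud('top'); z=X[...,2]
m=(np.hypot(X[...,0]-.6228,X[...,1]-.2346)<.034)&(z>.03); p=X[m]; print('drum top median z',np.median(p[(p[:,2]<.1)&(p[:,2]>.05)][:,2]), cv2.minEnclosingCircle(p[(p[:,2]<.098)&(p[:,2]>.08)][:,:2].astype(np.float32)))
print(caps(im,X))
for o in drums(im,X):
    if o[4]>120: print('D',np.round(o[:5],4),o[5],o[6],drum_phase(im,d,o[0],o[1]))
E
```

```text
drum top median z 0.09090320551347841 ((0.6428680419921875, 0.2488436996936798), 0.014979093335568905)
[(array([ 0.6382, -0.0228]), array([ 0.64  , -0.0199]), 0.1471, 'ang', np.float64(61.9), array([0.0399, 0.0101]), np.int64(29)), (array([ 0.5989, -0.2423]), array([ 0.6004, -0.2416]), 0.1462, 'ang', np.float64(25.2), array([0.0421, 0.01  ]), np.int64(46)), (array([0.3467, 0.0539]), array([0.3448, 0.0535]), 0.0705, 'ang', np.float64(121.0), array([0.0555, 0.0557]), np.int64(92))]
D [ 4.498e-01 -3.100e-02  2.940e-02  1.800e+01  1.350e+02] 192 [239. 231.] (np.float64(5.531403597089845), np.float64(15.012084215601341))
D [ 4.418e-01 -1.817e-01  2.990e-02  1.800e+01  1.320e+02] 197 [292. 232.] (np.float64(8.558847552892317), np.float64(4.031109970802068))
D [3.438e-01 5.340e-02 3.000e-02 2.000e+00 1.700e+02] 209 [210. 269.] (np.float64(11.87099355387824), np.float64(27.132081916907403))
```

```bash
python3 -m creep '[[[0,0,32,0,0,0,0.5],[0,0,31,0,0,0,0.5],[0,0,0,0,0,0,0.8],[0,0,0,0,0,0,1],[0,0,0,0,0,0,1],[0,0,0,0,0,0,1]]]' 30 >/dev/null; python3 s.py; python3 -m creep '[[[0,0,-40,0,0,0.037,1],[0,0,-50,0,0,0.037,1],[0,0,-45,0,0,0,1],[0,0,0,0,0,0,1],[0,0,0,0,0,0,1]]]' >/dev/null; python3 plan.py .6230 .2347 .162 -38
```

```text
yaw -33.7 Fz-torque -0.01 [-0.8  0.5 -1.5] [0.5325 0.1003 0.0282] w 0.135 t 18.23
t=18.85 at [0.5316 0.1    0.1623] yaw -37.9 q1 0.55 q6 0.36 grip 0.13 F [-0.1 -0.3 -2.1]
turn az 0.001 rad then shift mm dx -10.9 dy -162.4 dz 0.3
```

```bash
python3 -m creep '[[[-2.7,-40.6,0,0,0,0,1],[-2.7,-40.6,0,0,0,0,1],[-2.7,-40.6,0,0,0,0,1],[-2.8,-40.6,0,0,0,0,1],[0,0,0,0,0,0,1],[0,0,0,0,0,0,1]]]' >/dev/null; python3 s.py; python3 -m creep '[[[0,0,15,0,0,0,1],[0,0,10,0,0,0,1],[0,0,0,0,0,0,1]]]' >/dev/null; python3 s.py;  python3 -m creep '[[[0,0,8,0,0,0,1],[0,0,0,0,0,0,1]]]' >/dev/null; python3 s.py;  python3 -m creep '[[[0,0,8,0,0,0,1],[0,0,0,0,0,0,1]]]' >/dev/null; python3 s.py; 
```

```text
yaw -37.9 Fz-torque 0.04 [-0.8 -0.7 -1.3] [0.6223 0.2344 0.1602] w 0.128 t 19.60
   yaw -37.9 Fz-torque -0.01 [ 0.1  0.3 -1.4] [0.6224 0.234  0.1359] w 0.132 t 19.98
   yaw -37.9 Fz-torque 0.01 [-0.  -0.2 -2.1] [0.623  0.2347 0.1287] w 0.132 t 20.23
   yaw -37.9 Fz-torque 0.02 [-0.7  1.4 -2.1] [0.623  0.2348 0.1206] w 0.130 t 20.48
```

```bash
python3 -m creep '[[[0,0,0.5,0,0,0.1,1],[0,0,0,0,0,0.15,1],[0,0,0,0,0,0.17,1]]]' >/dev/null; python3 s.py; python3 -m creep '[[[0,0,0,0,0,0.17,1],[0,0,0,0,0,0.17,1],[0,0,0,0,0,0.17,1],[0,0,0,0,0,0.17,1],[0,0,0,0,0,0.06,1],[0,0,0,0,0,0,1]]]' >/dev/null; python3 s.py;  python3 -m creep '[[[0,0,0,0,0,0,0.5],[0,0,0,0,0,0,0.5],[0,0,0,0,0,0,0.5],[0,0,-30,0,0,0,0.5],[0,0,-40,0,0,0,0.5],[0,0,0,0,0,0,0.5],[0,0,0,0,0,0,0.5]]]' >/dev/null; python3 s.py; python3 plan.py .6404 -.0185 .19 65.5
```

```text
yaw -62.3 Fz-torque -0.06 [ 0.6 -0.5 -1.3] [0.6234 0.2349 0.1209] w 0.132 t 20.85
   yaw -104.3 Fz-torque 0.02 [ 0.2  0.5 -1.4] [0.6233 0.2349 0.1209] w 0.134 t 21.60
   yaw -104.4 Fz-torque 0.00 [-0.1 -0.3 -1. ] [0.623  0.2348 0.1907] w 0.504 t 22.48
t=22.48 at [0.623  0.2348 0.1907] yaw -104.4 q1 0.65 q6 -0.90 grip 0.50 F [-0.1 -0.3 -1. ]
turn az 0.177 rad then shift mm dx 223.3 dy -120.9 dz 0.7
```

```bash
python3 -m creep '[[[0,0,0,0,0,0.177,0.5],[44.7,-24.2,0,0,0,0,0.5],[44.7,-24.2,0,0,0,0,0.5],[44.7,-24.2,0,0,0,0,0.5],[44.7,-24.2,0,0,0,0,0.5],[44.7,-24.2,0,0,0,0,0.5],[0,0,0,0,0,0,0.5],[0,0,0,0,0,0,0.5]]]' >/dev/null; python3 - <<'E'
from meas import *
im,d,X=cloud('top'); print(caps(im,X)[:3]); save(im[140:200,115:260],'c3.png',s=5)
E
python3 plan.py .6404 -.0185 .116 65.5
```

```text
[(array([ 0.6053, -0.0348]), array([ 0.605 , -0.0344]), 0.3304, 'ang', np.float64(113.5), array([0.0003, 0.0072]), np.int64(3)), (array([ 0.5983, -0.241 ]), array([ 0.5995, -0.2407]), 0.1446, 'ang', np.float64(25.5), array([0.0409, 0.0082]), np.int64(40)), (array([0.3446, 0.0525]), array([0.345 , 0.0535]), 0.0703, 'ang', np.float64(146.7), array([0.0558, 0.0555]), np.int64(84))]
t=23.52 at [ 0.6403 -0.0183  0.19  ] yaw -114.5 q1 0.28 q6 -0.70 grip 0.50 F [ 0.7  0.7 -0.1]
turn az -0.000 rad then shift mm dx 0.1 dy -0.2 dz 74.0
```

View pics/c3.png

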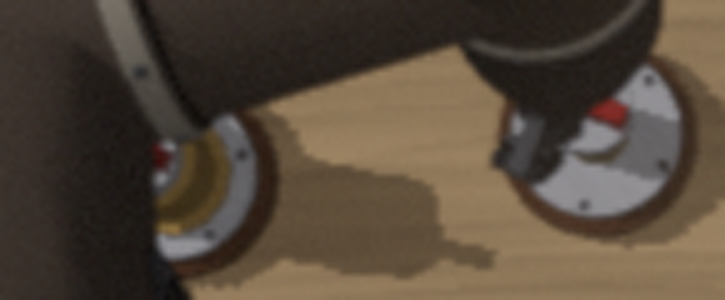

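```bash
python3 -m creep '[[[0,0,25,0,0,0,0.5],[0,0,25,0,0,0,0.5],[0,0,22,0,0,0,0.5],[0,0,0,0,0,0,0.8],[0,0,0,0,0,0,1],[0,0,0,0,0,0,1],[0,0,0,0,0,0,1]]]' 30 >/dev/null; python3 s.py; python3 -m creep '[[[0,0,0,0,0,-0.17,1],[0,0,0,0,0,-0.17,1],[0,0,0,0,0,-0.17,1],[0,0,0,0,0,-0.17,1],[0,0,0,0,0,-0.17,1],[0,0,0,0,0,0,1]]]' >/dev/null; python3 s.py; python3 -m creep '[[[0,0,0,0,0,-0.1,1],[0,0,0,0,0,0,1]]]' >/dev/null; python3 s.py; python3 -m creep '[[[0,0,0,0,0,-0.1,1],[0,0,0,0,0,0,1]]]' >/dev/null; python3 s.py
```

```text
yaw -114.5 Fz-torque -0.00 [-0.9  0.  -1.8] [ 0.6409 -0.0185  0.1195] w 0.128 t 24.40
   yaw -65.9 Fz-torque 0.01 [ 0.2 -0.2 -1.7] [ 0.6407 -0.0188  0.1191] w 0.134 t 25.15
   yaw -60.3 Fz-torque -0.03 [ 0.2 -1.  -0.3] [ 0.6407 -0.0188  0.1191] w 0.133 t 25.40
   yaw -54.6 Fz-torque -0.06 [ 0.9  0.1 -0.6] [ 0.6407 -0.0187  0.119 ] w 0.134 t 25.65
```

```bash
for i in 1; do python3 -m creep '[[[0,0,0,0,0,-0.1,1],[0,0,0,0,0,0,1]]]' >/dev/null; python3 s.py; python3 -m creep '[[[0,0,0,0,0,-0.1,1],[0,0,0,0,0,0,1]]]' >/dev/null; python3 s.py; python3 -m creep '[[[0,0,0,0,0,-0.08,1],[0,0,0,0,0,0,1]]]' >/dev/null; python3 s.py; done
```

```text
yaw -48.9 Fz-torque -0.01 [-0.5 -0.3  0.2] [ 0.6408 -0.0187  0.1191] w 0.131 t 25.90
   yaw -43.2 Fz-torque -0.03 [2.2 1.8 0. ] [ 0.6412 -0.0185  0.1191] w 0.131 t 26.15
   yaw -38.6 Fz-torque -0.01 [ 4.7  2.2 -1.3] [ 0.6418 -0.0182  0.1191] w 0.133 t 26.40
```

```bash
python3 -m creep '[[[0,0,0,0,0,-0.06,1],[0,0,0,0,0,0,1]]]' >/dev/null; python3 s.py; python3 -m creep '[[[0,0,0,0,0,-0.06,1],[0,0,0,0,0,0,1]]]' >/dev/null; python3 s.py
```

```text
yaw -35.1 Fz-torque -0.29 [ 4.3  2.2 -2. ] [ 0.6419 -0.0181  0.1192] w 0.127 t 26.65
   yaw -31.7 Fz-torque -0.68 [ 4.5  3.3 -1.3] [ 0.6419 -0.018   0.1192] w 0.132 t 26.90
```

```bash
python3 -m creep '[[[0,0,0,0,0,0.1,1],[0,0,0,0,0,0.1,1],[0,0,0,0,0,0,1]]]' >/dev/null; python3 s.py; python3 -m creep '[[[0,0,-20,0,0,0,1],[0,0,-30,0,0,0,1],[0,0,0,0,0,0,1],[0,0,0,0,0,0,1]]]' >/dev/null; python3 plan.py .53 .07 .0275 -43
```

```text
yaw -43.1 Fz-torque -0.04 [2.  2.1 0.1] [ 0.641  -0.0186  0.1191] w 0.131 t 27.27
t=27.77 at [ 0.6396 -0.0189  0.1679] yaw -42.9 q1 0.27 q6 0.55 grip 0.13 F [-0.  -0.5 -2. ]
turn az 0.001 rad then shift mm dx -140.8 dy 9.7 dz 140.4
```

```bash
python3 -m creep '[[[-35.2,2.4,25,0,0,0,1],[-35.2,2.4,25,0,0,0,1],[-35.2,2.4,25,0,0,0,1],[-35.2,2.4,25,0,0,0,1],[0,0,20,0,0,0,1],[0,0,12,0,0,0,1],[0,0,0,0,0,0,1],[0,0,8,0,0,0,1],[0,0,0,0,0,0,1],[0,0,0,0,0,0,1]]]' >/dev/null; python3 s.py
python3 - <<'E'
from winch import *
im,d,X=cloud('top'); bar(im,X,.641,-.0187)
for o in drums(im,X):
    if o[4]>120: print('D',np.round(o[:5],4),o[5],o[6],drum_phase(im,d,o[0],o[1]))
E
```

```text
yaw -42.9 Fz-torque -0.02 [-1.2 -0.5 -1.7] [0.5312 0.07   0.0291] w 0.132 t 29.02
bar n 41 mean [ 0.6406 -0.0191] ang 135.1 sd [0.0034 0.0101] circle 0.6408 -0.0192 r 0.0192
D [ 4.497e-01 -3.080e-02  2.940e-02  1.900e+01  1.350e+02] 194 [239. 231.] (np.float64(5.794101595553684), np.float64(15.134810200230078))
D [ 4.419e-01 -1.816e-01  2.990e-02  1.800e+01  1.350e+02] 201 [292. 232.] (np.float64(9.654164996128799), np.float64(4.251136841401283))
D [3.439e-01 5.360e-02 2.970e-02 2.000e+00 1.710e+02] 215 [210. 269.] (np.float64(12.056427938624974), np.float64(28.65456233701761))
```

```bash
python3 -m creep '[[[0,0,2,0,0,0,1],[0,0,0,0,0,0,1],[0,0,0,0,0,0,0.6],[0,0,0,0,0,0,0.6],[0,0,0,0,0,0,0.6],[0,0,-30,0,0,0,0.5],[0,0,-30,0,0,0.1,0.0],[0,0,-15,0,0,0.1,0.0],[0,0,0,0,0,0,0],[0,0,0,0,0,0,0]]]'>/dev/null; python3 plan.py .4497 -.0308 .0265 -54.5
```

```text
t=30.32 at [0.5305 0.07   0.1012] yaw -54.3 q1 0.50 q6 0.13 grip 1.00 F [-0.6  0.3 -0.3]
turn az 0.004 rad then shift mm dx 35.1 dy 124.3 dz 74.7
```

```bash
python3 -m creep '[[[11.7,41.4,0,0,0,0,0],[11.7,41.4,0,0,0,0,0],[11.7,41.4,10,0,0,0,0],[0,0,20,0,0,0,0],[0,0,0,0,0,0,0],[0,0,0,0,0,0,0]]]' 50 >/dev/null; python3 plan.py .4497 -.0308 .0265 -54.5; python3 -m creep '[[[0,0,25,0,0,0,0],[0,0,19,0,0,0,0],[0,0,0,0,0,0,0]]]' 50 >/dev/null; python3 plan.py .4497 -.0308 .0265 -54.5
```

```text
t=31.07 at [ 0.4508 -0.0306  0.0718] yaw -54.3 q1 0.37 q6 0.25 grip 1.00 F [-0.7 -0.1 -0.2]
turn az 0.004 rad then shift mm dx -0.4 dy 1.0 dz 45.3
t=31.45 at [ 0.4501 -0.0306  0.0272] yaw -54.3 q1 0.37 q6 0.25 grip 1.00 F [0.2 0.6 0.2]
turn az 0.003 rad then shift mm dx -0.1 dy 0.4 dz 0.7
```

```bash
python3 -m creep '[[[0,0,0,0,0,0,0.5],[0,0,0,0,0,0,0.5],[0,0,0,0,0,0,1],[0,0,0,0,0,0,1],[0,0,0,0,0,0,1]]]' 50 >/dev/null; python3 s.py;python3 -m creep '[[[0,0,-15,0,0,0,1],[0,0,-25,0,0,0,1],[0,0,-40,0,0,0,1],[0,0,-40,0,0,-0.09,1],[0,0,-20,0,0,-0.085,1],[0,0,0,0,0,0,1],[0,0,0,0,0,0,1]]]' >/dev/null; python3 plan.py .6407 -.0189 .167 -44.5
```

```text
yaw -54.3 Fz-torque 0.06 [-0.5  0.9  6.8] [ 0.4512 -0.0305  0.0289] w 0.675 t 32.08
t=32.95 at [ 0.4492 -0.0309  0.1665] yaw -44.5 q1 0.37 q6 0.42 grip 0.67 F [-0.2 -0.2 -6.4]
turn az 0.001 rad then shift mm dx 128.1 dy -142.8 dz -0.5
```

```bash
python3 -m creep '[[[32,-35.7,0,0,0,0,1],[32,-35.7,0,0,0,0,1],[32,-35.7,0,0,0,0,1],[32,-35.7,0,0,0,0,1],[0,0,0,0,0,0,1],[0,0,0,0,0,0,1],[0,0,0,0,0,0,1]]]' >/dev/null; python3 plan.py .6407 -.0189 .167 -44.5;  python3 -m creep '[[[0,0,35,0,0,0,1],[0,0,30,0,0,0,1],[0,0,0,0,0,0,1],[0,0,0,0,0,0,1]]]' >/dev/null; python3 plan.py .6407 -.0189 .1 -44.5
```

```text
t=33.83 at [ 0.6407 -0.0182  0.1669] yaw -44.4 q1 0.28 q6 0.52 grip 0.67 F [-0.6 -0.2 -6. ]
turn az 0.002 rad then shift mm dx 0.5 dy 0.5 dz -0.1
t=34.33 at [ 0.6416 -0.0181  0.1036] yaw -44.3 q1 0.28 q6 0.52 grip 0.67 F [ 1.   0.1 -5. ]
turn az 0.003 rad then shift mm dx -0.1 dy 1.2 dz 3.6
```

```bash
python3 -m creep '[[[-0.1,1,10,0,0,0,1],[0,0,0,0,0,0,1]]]' >/dev/null; python3 s.py; python3 -m creep '[[[0,0,10,0,0,0,1],[0,0,0,0,0,0,1]]]' >/dev/null; python3 s.py; python3 -m creep '[[[0,0,6,0,0,0,1],[0,0,0,0,0,0,1]]]' >/dev/null; python3 s.py;  python3 -m creep '[[[0,0,10,0,0,0,1],[0,0,8,0,0,0,1],[0,0,0,0,0,0,1]]]' >/dev/null; python3 s.py;python3 -m creep '[[[0,0,2.5,0,0,0,1],[0,0,0,0,0,0,1]]]' >/dev/null; python3 s.py
```

```text
yaw -44.3 Fz-torque 0.03 [ 1.4  1.1 -6.5] [ 0.6409 -0.0187  0.0926] w 0.671 t 34.58
   yaw -44.3 Fz-torque 0.03 [ 1.4  0.1 -7. ] [ 0.6409 -0.0187  0.0819] w 0.670 t 34.83
   yaw -44.3 Fz-torque -0.10 [ 3.6  0.4 -7.8] [ 0.6413 -0.0187  0.0763] w 0.673 t 35.08
   yaw -44.3 Fz-torque -0.12 [ 5.5 -1.2 -9.9] [ 0.6415 -0.0187  0.0578] w 0.669 t 35.45
   yaw -44.3 Fz-torque -0.03 [1.7 0.5 1. ] [ 0.6416 -0.0187  0.057 ] w 0.674 t 35.70
```

```bash
python3 -m creep '[[[0,0,0,0,0,0,0],[0,0,0,0,0,0,0],[0,0,0,0,0,0,0],[0,0,-30,0,0,0,0],[0,0,-45,0,0,0,0],[0,0,-30,0,0,-0.024,0.2],[0,0,0,0,0,0,0.5],[0,0,0,0,0,0,0.5]]]' >/dev/null; python3 s.py; python3 plan.py .5308 .07 .0285 -42.9
```

```text
yaw -43.0 Fz-torque 0.05 [-0.3 -0.  -0.9] [ 0.6405 -0.0187  0.1608] w 0.500 t 36.70
t=36.70 at [ 0.6405 -0.0187  0.1608] yaw -43.0 q1 0.27 q6 0.55 grip 0.50 F [-0.3 -0.  -0.9]
turn az -0.001 rad then shift mm dx -140.8 dy 9.7 dz 132.3
```

```bash
python3 -m creep '[[[-35.2,2.4,20,0,0,0,0.5],[-35.2,2.4,20,0,0,0,0.5],[-35.2,2.4,20,0,0,0,0.5],[-35.2,2.4,10,0,0,0,0.5],[0,0,0,0,0,0,0.5],[0,0,0,0,0,0,0.5]]]' >/dev/null; python3 - <<'E'
from meas import *
im,d,X=cloud('top'); z=X[...,2]
m=(np.hypot(X[...,0]-.6408,X[...,1]+.0189)<.034)&(z>.03); p=X[m]; print('drum top median z',np.median(p[(p[:,2]<.1)&(p[:,2]>.05)][:,2]))
E
python3 plan.py .5308 .07 .0285 -42.9; python3 -m creep '[[[0,0,32,0,0,0,0.5],[0,0,29,0,0,0,0.5],[0,0,0,0,0,0,0.8],[0,0,0,0,0,0,1],[0,0,0,0,0,0,1],[0,0,0,0,0,0,1]]]' 30 >/dev/null; python3 s.py
```

```text
drum top median z 0.09083794331002948
t=37.50 at [0.5319 0.07   0.0911] yaw -43.0 q1 0.50 q6 0.32 grip 0.50 F [0.5 0.1 0.3]
turn az -0.001 rad then shift mm dx -0.8 dy 0.8 dz 62.6
   yaw -43.0 Fz-torque -0.01 [ 0.5 -0.4 -1.5] [0.5319 0.0704 0.0311] w 0.127 t 38.25
```

```bash
python3 -m creep '[[[0,0,-40,0,0,0.025,1],[0,0,-50,0,0,0,1],[0,0,-42,0,0,0,1],[0,0,0,0,0,0,1],[0,0,0,0,0,0,1]]]' >/dev/null; python3 plan.py .6409 -.0188 .163 -44.4
```

```text
t=38.88 at [0.531  0.0702 0.1623] yaw -44.4 q1 0.50 q6 0.30 grip 0.13 F [ 0.8 -1.1 -1.7]
turn az -0.000 rad then shift mm dx 140.8 dy -13.3 dz -0.7
```

```bash
python3 -m creep '[[[35.2,-3.3,0,0,0,0,1],[35.2,-3.3,0,0,0,0,1],[35.2,-3.3,0,0,0,0,1],[35.2,-3.4,0,0,0,0,1],[0,0,0,0,0,0,1],[0,0,0,0,0,0,1]]]' >/dev/null; python3 s.py; python3 -m creep '[[[0,0,15,0,0,0,1],[0,0,10,0,0,0,1],[0,0,0,0,0,0,1]]]' >/dev/null; python3 s.py;  python3 -m creep '[[[0,0,8,0,0,0,1],[0,0,0,0,0,0,1]]]' >/dev/null; python3 s.py;  python3 -m creep '[[[0,0,6.5,0,0,0,1],[0,0,0,0,0,0,1]]]' >/dev/null; python3 s.py; 
```

```text
yaw -44.4 Fz-torque -0.05 [ 0.1  0.1 -1.7] [ 0.6403 -0.0189  0.1606] w 0.130 t 39.62
   yaw -44.4 Fz-torque -0.01 [-0.  -0.2 -1.6] [ 0.6404 -0.0186  0.136 ] w 0.130 t 40.00
   yaw -44.4 Fz-torque 0.08 [ 0.   0.4 -1.2] [ 0.6411 -0.0186  0.1287] w 0.132 t 40.25
   yaw -44.4 Fz-torque 0.03 [ 0.4  1.2 -0.9] [ 0.6415 -0.0188  0.1228] w 0.130 t 40.50
```

```bash
python3 -m creep '[[[0,0,0.3,0,0,0.1,1],[0,0,0,0,0,0.15,1],[0,0,0,0,0,0.17,1]]]' >/dev/null; python3 s.py; python3 -m creep '[[[0,0,0,0,0,0.17,1],[0,0,0,0,0,0.17,1],[0,0,0,0,0,0.17,1],[0,0,0,0,0,0.17,1],[0,0,0,0,0,0.06,1],[0,0,0,0,0,0,1]]]' >/dev/null; python3 s.py;  python3 -m creep '[[[0,0,0,0,0,0,0.5],[0,0,0,0,0,0,0.5],[0,0,0,0,0,0,0.5],[0,0,-30,0,0,0,0.5],[0,0,-40,0,0,0,0.5],[0,0,0,0,0,0,0.5],[0,0,0,0,0,0,0.5]]]' >/dev/null; python3 s.py; python3 plan.py .6 -.2413 .193 25.4
```

```text
yaw -68.8 Fz-torque 0.01 [ 0.2  0.1 -0.1] [ 0.6415 -0.0188  0.1228] w 0.131 t 40.88
   yaw -110.8 Fz-torque -0.03 [-0.6  0.   1.2] [ 0.6415 -0.0188  0.1227] w 0.130 t 41.62
   yaw -110.9 Fz-torque 0.01 [-0.2 -0.1 -0.2] [ 0.641  -0.0187  0.1923] w 0.499 t 42.50
t=42.50 at [ 0.641  -0.0187  0.1923] yaw -110.9 q1 0.27 q6 -0.64 grip 0.50 F [-0.2 -0.1 -0.2]
turn az 0.763 rad then shift mm dx 132.5 dy -183.4 dz -0.7
```

```bash
python3 -m creep '[[[0,0,0,0,0,0.153,0.5],[0,0,0,0,0,0.153,0.5],[0,0,0,0,0,0.153,0.5],[0,0,0,0,0,0.152,0.5],[0,0,0,0,0,0.152,0.5],[33.1,-45.9,0,0,0,0,0.5],[33.1,-45.9,0,0,0,0,0.5],[33.1,-45.9,0,0,0,0,0.5],[33.1,-45.9,0,0,0,0,0.5],[0,0,0,0,0,0,0.5],[0,0,0,0,0,0,0.5],[0,0,0,0,0,0,0.5]]]' >/dev/null; python3 plan.py .6 -.2413 .118 25.4
```

```text
t=44.00 at [ 0.6007 -0.2404  0.192 ] yaw -154.5 q1 -0.08 q6 -1.05 grip 0.50 F [ 0.6 -0.6  0.8]
turn az 0.002 rad then shift mm dx 1.0 dy -0.5 dz 74.0
```

```bash
python3 -m creep '[[[0.9,-0.5,25,0,0,0,0.5],[0,0,25,0,0,0,0.5],[0,0,24,0,0,0,0.5],[0,0,0,0,0,0,0.8],[0,0,0,0,0,0,1],[0,0,0,0,0,0,1],[0,0,0,0,0,0,1]]]' 30 >/dev/null; python3 s.py; python3 -m creep '[[[0,0,0,0,0,-0.17,1],[0,0,0,0,0,-0.17,1],[0,0,0,0,0,-0.17,1],[0,0,0,0,0,-0.17,1],[0,0,0,0,0,-0.17,1],[0,0,0,0,0,0,1]]]' >/dev/null; python3 s.py; python3 -m creep '[[[0,0,0,0,0,-0.1,1],[0,0,0,0,0,0,1]]]' >/dev/null; python3 s.py; python3 -m creep '[[[0,0,0,0,0,-0.1,1],[0,0,0,0,0,0,1]]]' >/dev/null; python3 s.py; python3 -m creep '[[[0,0,0,0,0,-0.1,1],[0,0,0,0,0,0,1]]]' >/dev/null; python3 s.py
```

```text
yaw -154.6 Fz-torque -0.01 [-0.2 -0.1 -1.3] [ 0.6003 -0.2422  0.1193] w 0.129 t 44.88
   yaw -105.9 Fz-torque 0.01 [ 0.5 -0.6  0. ] [ 0.6002 -0.2425  0.1191] w 0.131 t 45.62
   yaw -100.4 Fz-torque 0.02 [0.2 0.3 1.2] [ 0.6003 -0.2424  0.119 ] w 0.128 t 45.88
   yaw -94.6 Fz-torque -0.08 [ 2.5 -1.4  1. ] [ 0.6009 -0.2427  0.1191] w 0.133 t 46.12
   yaw -88.9 Fz-torque -0.29 [ 5.  -2.3 -1. ] [ 0.6014 -0.2427  0.1191] w 0.134 t 46.38
```

```bash
python3 -m creep '[[[0,0,0,0,0,-0.06,1],[0,0,0,0,0,0,1]]]' >/dev/null; python3 s.py;  python3 -m creep '[[[0,0,0,0,0,0.1,1],[0,0,0,0,0,0.08,1],[0,0,0,0,0,0,1]]]' >/dev/null; python3 s.py; python3 -m creep '[[[0,0,-20,0,0,0,1],[0,0,-30,0,0,0,1],[0,0,0,0,0,0,1],[0,0,0,0,0,0,1]]]' >/dev/null; python3 plan.py .53 -.11 .0275 -96
```

```text
yaw -85.6 Fz-torque -0.72 [ 4.1 -3.3 -1. ] [ 0.6014 -0.2428  0.1192] w 0.132 t 46.62
   yaw -95.8 Fz-torque 0.00 [ 2.6 -0.6  2.4] [ 0.6006 -0.2425  0.1191] w 0.131 t 47.00
t=47.50 at [ 0.599  -0.2419  0.1675] yaw -95.6 q1 -0.08 q6 -0.01 grip 0.13 F [-0.6  0.  -2.5]
turn az 0.007 rad then shift mm dx -124.0 dy 82.4 dz 140.0
```

```bash
python3 -m creep '[[[-31,20.6,25,0,0,0,1],[-31,20.6,25,0,0,0,1],[-31,20.6,25,0,0,0,1],[-31,20.6,25,0,0,0,1],[0,0,20,0,0,0,1],[0,0,12,0,0,0,1],[0,0,0,0,0,0,1],[0,0,8,0,0,0,1],[0,0,0,0,0,0,1],[0,0,0,0,0,0,1]]]' >/dev/null; python3 s.py
python3 - <<'E'
from winch import *
im,d,X=cloud('top'); bar(im,X,.6004,-.242)
for o in drums(im,X):
    if o[4]>120: print('D',np.round(o[:5],4),o[5],o[6],drum_phase(im,d,o[0],o[1]))
for o in caps(im,X): print(o)
save(im[140:290,110:390],'c4.png',s=2.8)
E
```

```text
yaw -95.6 Fz-torque -0.01 [ 0.5 -0.4 -1.3] [ 0.5302 -0.1111  0.0288] w 0.133 t 48.75
bar n 30 mean [ 0.6001 -0.2428] ang 82.1 sd [0.0018 0.0109] circle 0.6011 -0.2426 r 0.0197
D [ 4.418e-01 -1.817e-01  3.000e-02  1.900e+01  1.340e+02] 200 [292. 232.] (np.float64(6.2895436763917765), np.float64(13.975636160143873))
D [3.436e-01 5.210e-02 2.940e-02 2.000e+00 1.800e+02] 114 [215. 268.] (np.float64(17.616676640056433), np.float64(9.62456349686493))
(array([ 0.6403, -0.0171]), array([ 0.6403, -0.0175]), 0.1435, 'ang', np.float64(68.6), array([0.0438, 0.0107]), np.int64(63))
(array([0.622 , 0.2341]), array([0.6223, 0.2359]), 0.1469, 'ang', np.float64(76.5), array([0.044 , 0.0109]), np.int64(38))
(array([0.3656, 0.0025]), array([0.3656, 0.0025]), 0.5541, 'ang', np.float64(7.0), array([0.003 , 0.0001]), np.int64(3))
```

View pics/c4.png

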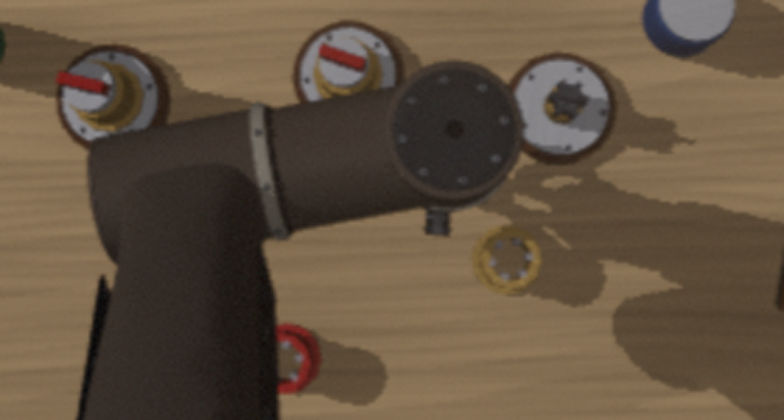

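```bash
python3 -m creep '[[[0,0,2,0,0,0,1],[0,0,0,0,0,0,1],[0,0,0,0,0,0,0.6],[0,0,0,0,0,0,0.6],[0,0,0,0,0,0,0.6],[0,0,-30,0,0,0,0.5],[0,0,-30,0,0,0.15,0.0],[0,0,-15,0,0,0.145,0.0],[0,0,0,0,0,0,0],[0,0,0,0,0,0,0]]]'>/dev/null; python3 plan.py .4418 -.1817 .0265 -112.5
```

```text
t=50.05 at [ 0.5295 -0.1109  0.1008] yaw -112.3 q1 0.16 q6 -0.54 grip 1.00 F [-0.6  0.4 -0.1]
turn az 0.003 rad then shift mm dx 99.0 dy 54.0 dz 74.3
```

```bash
python3 -m creep '[[[33,18,0,0,0,0,0],[33,18,0,0,0,0,0],[33,18,10,0,0,0,0],[0,0,20,0,0,0,0],[0,0,0,0,0,0,0],[0,0,0,0,0,0,0]]]' 50 >/dev/null; python3 plan.py .4418 -.1817 .0265 -112.5; python3 -m creep '[[[0,0,25,0,0,0,0],[0,0,19,0,0,0,0],[0,0,0,0,0,0,0],[0,0,0,0,0,0,0]]]' 50 >/dev/null; python3 plan.py .4418 -.1817 .0265 -112.5
```

```text
t=50.80 at [ 0.4426 -0.1817  0.0715] yaw -112.4 q1 0.02 q6 -0.41 grip 1.00 F [0.3 0.1 0.4]
turn az 0.002 rad then shift mm dx 0.3 dy 0.7 dz 45.0
t=51.30 at [ 0.4431 -0.1817  0.0283] yaw -112.4 q1 0.02 q6 -0.41 grip 1.00 F [-0.   0.7 -0.4]
turn az 0.002 rad then shift mm dx 0.6 dy 1.2 dz 1.8
```

```bash
python3 -m creep '[[[0.3,1,1,0,0,0,0.3],[0,0,0,0,0,0,0.5],[0,0,0,0,0,0,1],[0,0,0,0,0,0,1],[0,0,0,0,0,0,1]]]' 50 >/dev/null; python3 s.py;python3 -m creep '[[[0,0,-15,0,0,0,1],[0,0,-25,0,0,0,1],[0,0,-40,0,0,0,1],[0,0,-40,0,0,-0.13,1],[0,0,-20,0,0,-0.12,1],[0,0,0,0,0,0,1],[0,0,0,0,0,0,1]]]' >/dev/null; python3 plan.py .6003 -.2425 .167 -98
```

```text
yaw -112.4 Fz-torque 0.01 [-2.  2.  6.] [ 0.4418 -0.1817  0.0274] w 0.675 t 51.92
t=52.80 at [ 0.4402 -0.1815  0.1653] yaw -98.3 q1 0.02 q6 -0.17 grip 0.67 F [-0.6  0.7 -4.7]
turn az -0.005 rad then shift mm dx 38.2 dy -167.1 dz -1.7
```

```bash
python3 -m creep '[[[9.5,-41.8,0,0,0,0,1],[9.5,-41.8,0,0,0,0,1],[9.5,-41.8,0,0,0,0,1],[9.5,-41.8,0,0,0,0,1],[0,0,0,0,0,0,1],[0,0,0,0,0,0,1],[0,0,0,0,0,0,1]]]' >/dev/null; python3 plan.py .6003 -.2425 .167 -98;  python3 -m creep '[[[0,0,35,0,0,0,1],[0,0,30,0,0,0,1],[0,0,0,0,0,0,1],[0,0,0,0,0,0,1]]]' >/dev/null; python3 plan.py .6003 -.2425 .1 -98
```

```text
t=53.67 at [ 0.6004 -0.2426  0.1658] yaw -98.2 q1 -0.08 q6 -0.06 grip 0.67 F [ 0.6 -0.1 -5.2]
turn az -0.003 rad then shift mm dx -0.1 dy 0.1 dz -1.2
t=54.17 at [ 0.6015 -0.2429  0.1027] yaw -98.1 q1 -0.08 q6 -0.06 grip 0.67 F [-0.9  0.2 -3.8]
turn az -0.002 rad then shift mm dx -0.2 dy 1.3 dz 2.7
```

```bash
python3 -m creep '[[[-0.2,1.1,10,0,0,0,1],[0,0,0,0,0,0,1]]]' >/dev/null; python3 s.py; python3 -m creep '[[[0,0,10,0,0,0,1],[0,0,0,0,0,0,1]]]' >/dev/null; python3 s.py; python3 -m creep '[[[0,0,6,0,0,0,1],[0,0,0,0,0,0,1]]]' >/dev/null; python3 s.py;  python3 -m creep '[[[0,0,10,0,0,0,1],[0,0,8,0,0,0,1],[0,0,0,0,0,0,1]]]' >/dev/null; python3 s.py;python3 -m creep '[[[0,0,2.5,0,0,0,1],[0,0,0,0,0,0,1]]]' >/dev/null; python3 s.py
```

```text
yaw -98.2 Fz-torque 0.03 [ 0.2 -0.9 -5.2] [ 0.5998 -0.2423  0.0912] w 0.670 t 54.42
   yaw -98.1 Fz-torque -0.08 [-0.1  0.4 -4.6] [ 0.5999 -0.2425  0.0805] w 0.671 t 54.67
   yaw -98.1 Fz-torque 0.02 [ 0.2 -0.1 -4.8] [ 0.6003 -0.2426  0.075 ] w 0.674 t 54.92
   yaw -98.1 Fz-torque -0.03 [ 3.1 -0.3 -5.9] [ 0.6004 -0.2425  0.0566] w 0.674 t 55.30
   yaw -98.1 Fz-torque -0.01 [ 0.1 -0.2 -0.4] [ 0.6005 -0.2427  0.0556] w 0.672 t 55.55
```

Home. Release and fetch the cap.

```bash
python3 -m creep '[[[0,0,0,0,0,0,0],[0,0,0,0,0,0,0],[0,0,0,0,0,0,0],[0,0,-30,0,0,0,0],[0,0,-45,0,0,0,0],[0,0,-30,0,0,-0.04,0.2],[0,0,0,0,0,0,0.5],[0,0,0,0,0,0,0.5]]]' >/dev/null; python3 s.py; python3 plan.py .53 -.111 .0285 -95.6
```

```text
yaw -95.9 Fz-torque -0.03 [ 0.1  0.8 -0.8] [ 0.5999 -0.2424  0.1596] w 0.500 t 56.55
t=56.55 at [ 0.5999 -0.2424  0.1596] yaw -95.9 q1 -0.08 q6 -0.02 grip 0.50 F [ 0.1  0.8 -0.8]
turn az -0.005 rad then shift mm dx -124.0 dy 82.4 dz 131.1
```

```bash
python3 -m creep '[[[-31,20.6,20,0,0,0,0.5],[-31,20.6,20,0,0,0,0.5],[-31,20.6,20,0,0,0,0.5],[-31,20.6,10,0,0,0,0.5],[0,0,0,0,0,0,0.5],[0,0,0,0,0,0,0.5]]]' >/dev/null; python3 - <<'E'
from meas import *
im,d,X=cloud('top'); z=X[...,2]
m=(np.hypot(X[...,0]-.6003,X[...,1]+.2425)<.034)&(z>.03); p=X[m]; print('drum top median z',np.median(p[(p[:,2]<.1)&(p[:,2]>.05)][:,2]))
E
python3 plan.py .53 -.111 .0285 -95.6; python3 -m creep '[[[0,0,32,0,0,0,0.5],[0,0,28,0,0,0,0.5],[0,0,0,0,0,0,0.8],[0,0,0,0,0,0,1],[0,0,0,0,0,0,1],[0,0,0,0,0,0,1]]]' 30 >/dev/null; python3 s.py; python3 -m creep '[[[0,0,-40,0,0,0.039,1],[0,0,-50,0,0,0,1],[0,0,-42,0,0,0,1],[0,0,0,0,0,0,1],[0,0,0,0,0,0,1]]]' >/dev/null; python3 plan.py .6003 -.2425 .163 -98
```

```text
drum top median z 0.09069669238838274
t=57.35 at [ 0.5313 -0.1112  0.0897] yaw -95.8 q1 0.16 q6 -0.26 grip 0.50 F [ 0.9 -0.8  0.3]
turn az -0.004 rad then shift mm dx -0.0 dy 1.3 dz 61.2
   yaw -95.8 Fz-torque 0.01 [ 0.2 -1.  -0.7] [ 0.5315 -0.1108  0.0308] w 0.133 t 58.10
t=58.73 at [ 0.5305 -0.1107  0.1619] yaw -98.1 q1 0.16 q6 -0.30 grip 0.13 F [-0.7 -0.6 -1.5]
turn az -0.002 rad then shift mm dx 120.8 dy -87.4 dz -1.1
```

```bash
python3 -m creep '[[[30.2,-21.9,0,0,0,0,1],[30.2,-21.9,0,0,0,0,1],[30.2,-21.9,0,0,0,0,1],[30.2,-21.7,0,0,0,0,1],[0,0,0,0,0,0,1],[0,0,0,0,0,0,1]]]' >/dev/null; python3 s.py; python3 -m creep '[[[0,0,15,0,0,0,1],[0,0,10,0,0,0,1],[0,0,0,0,0,0,1]]]' >/dev/null; python3 s.py;  python3 -m creep '[[[0,0,8,0,0,0,1],[0,0,0,0,0,0,1]]]' >/dev/null; python3 s.py;  python3 -m creep '[[[0,0,6.5,0,0,0,1],[0,0,0,0,0,0,1]]]' >/dev/null; python3 s.py; 
```

```text
yaw -98.1 Fz-torque -0.03 [ 0.5  0.3 -1.1] [ 0.5995 -0.2425  0.1602] w 0.128 t 59.48
   yaw -98.0 Fz-torque -0.02 [ 0.7  0.3 -1.5] [ 0.5998 -0.2421  0.1356] w 0.132 t 59.85
   yaw -98.1 Fz-torque 0.01 [ 0.5 -0.1 -1.5] [ 0.6004 -0.2426  0.1285] w 0.128 t 60.10
   yaw -98.1 Fz-torque 0.00 [ 1.1 -0.7 -1.4] [ 0.6006 -0.2428  0.1224] w 0.132 t 60.35
```

```bash
python3 -m creep '[[[0,0,0.3,0,0,0.1,1],[0,0,0,0,0,0.15,1],[0,0,0,0,0,0.17,1]]]' >/dev/null; python3 s.py; python3 -m creep '[[[0,0,0,0,0,0.17,1],[0,0,0,0,0,0.17,1],[0,0,0,0,0,0.17,1],[0,0,0,0,0,0.17,1],[0,0,0,0,0,0.06,1],[0,0,0,0,0,0,1]]]' >/dev/null; python3 s.py;  python3 -m creep '[[[0,0,0,0,0,0,0.5],[0,0,0,0,0,0,0.5],[0,0,0,0,0,0,0.5],[0,0,-30,0,0,0,0.5],[0,0,-50,0,0,0,0.5],[0,0,-50,0,0,0,0.5],[0,0,0,0,0,0,0.5]]]' >/dev/null; python3 s.py; python3 plan.py .41 -.1 .3 -164
```

```text
yaw -122.4 Fz-torque 0.06 [ 0.5 -0.6 -0.7] [ 0.6007 -0.2427  0.1223] w 0.125 t 60.73
   yaw -164.5 Fz-torque -0.00 [-1.   0.3  0.1] [ 0.6006 -0.2428  0.1223] w 0.125 t 61.48
   yaw -164.5 Fz-torque 0.05 [ 0.2  0.  -0.8] [ 0.6027 -0.2434  0.2575] w 0.500 t 62.35
t=62.35 at [ 0.6027 -0.2434  0.2575] yaw -164.5 q1 -0.08 q6 -1.22 grip 0.50 F [ 0.2  0.  -0.8]
turn az -0.009 rad then shift mm dx 145.7 dy 191.0 dz -42.5
```

```bash
python3 -m creep '[[[29,38,-10,0,0,0,0.5],[29,38,-10,0,0,0,0.5],[29,38,-10,0,0,0,0.5],[29,38,-10,0,0,0,0.5],[29,38,0,0,0,0,0.5],[0,0,0,0,0,0,0.5],[0,0,0,0,0,0,0.5],[0,0,0,0,0,0,0.5]]]' >/dev/null; python3 s.py; python3 - <<'E'
from meas import *
im,d,X=cloud('top'); z=X[...,2]
for o in caps(im,X): print(o)
for n,c in dict(L=(.623,.2347),M=(.641,-.0188),R=(.6004,-.2425)).items():
    m=(np.hypot(X[...,0]-c[0],X[...,1]-c[1])<.034)&(z>.03); p=X[m]; r=p[(p[:,2]<.1)&(p[:,2]>.08)]; print(n,'drum top z',np.median(r[:,2]).round(4))
for o in drums(im,X): print(np.round(o[:5],3),o[6])
save(im[120:290,60:420],'f1.png',s=2.2)
im,d=imaging.camera('side'); save(im[80:330,160:400],'f2.png',s=2.4)
E
```

```text
yaw -164.6 Fz-torque -0.02 [ 0.4 -0.7  0.6] [ 0.4106 -0.0985  0.2918] w 0.499 t 63.35
(array([ 0.6402, -0.0183]), array([ 0.6403, -0.0178]), 0.145, 'ang', np.float64(69.7), array([0.0441, 0.0104]), np.int64(60))
(array([ 0.6005, -0.2419]), array([ 0.6005, -0.2421]), 0.1444, 'ang', np.float64(12.8), array([0.0427, 0.0099]), np.int64(54))
(array([0.6227, 0.2357]), array([0.6227, 0.2356]), 0.1429, 'ang', np.float64(76.0), array([0.0467, 0.0111]), np.int64(69))
L drum top z 0.091
M drum top z 0.0902
R drum top z 0.0904
[ 6.94e-01 -3.77e-01  4.20e-02  1.16e+02  6.10e+01] [352. 149.]
[6.86e-01 3.80e-01 3.30e-02 5.50e+01 9.20e+01] [102. 156.]
```

View pics/f1.png

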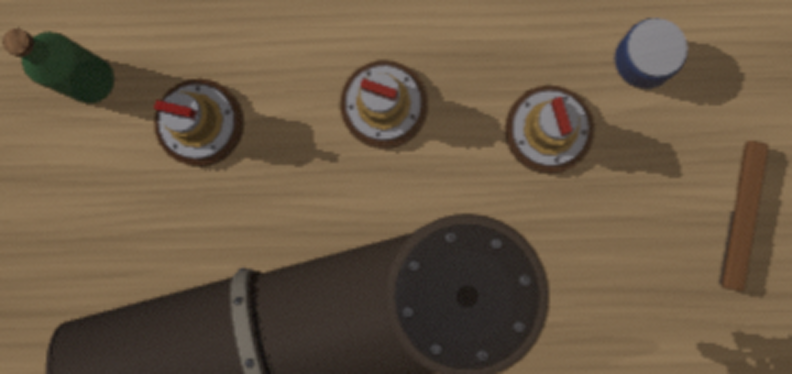

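View pics/f2.png

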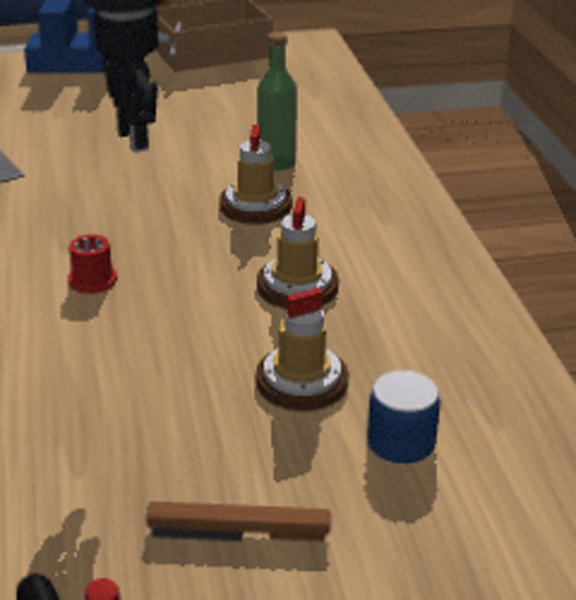

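The top view shows all three winches (pixels about 150,176 / 234,166 / 310,178) with a bronze drum home and a silver cap on. The side view agrees, and the bottle, tin and brush have not moved.

```bash
python3 -c "
from bench import sign_off; print(sign_off())"
```

```text
the job is handed in; nothing more can be done
None
```

All three bronze drums are seated on the winches, and each winch has its cap refitted and locked. I handed the job in at about 63 s of robot time.

| Last check | Left winch | Middle winch | Right winch |
|---|---|---|---|
| Drum top height (90.5 mm when home) | 91.0 mm | 90.2 mm | 90.4 mm |
| Cap angle from the cross-bar (must exceed 46°) | about 65° | about 65° | about 69° |

- **Caps:** each finger bar lies within about 1.5 mm of its winch axis. The depth camera read the bar tops at 143–145 mm instead of 139 mm. It read the same before I moved anything, so I put that down to depth noise.
- **Surroundings:** in the final pictures the bottle, tin and wire brush stand where they started. I left the red drum alone, and the gripper was clear of everything at hand-in.
- **What went wrong:** the first grip on the left cap was about 4 mm off along the bar because I read the arm's position before it had settled. I opened the gripper, corrected and gripped again. No later check failed, and I saw no drum get knocked aside.

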